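Clamp a carton in the stamping jig

ROBOT

A 6-joint arm with a two-finger parallel gripper is mounted at the origin on a cart in front of the work surface, level with it; the furniture and walls round the work are solid. World frame = base frame: x ahead of the robot, y to its left, z up, the work surface at z = 0. Lengths are in mm, angles in degrees, forces in N, time in s.
With the tool pointing down it reaches from about 300 to 850 mm from the base axis. Payload 4.2 kg.
Tool frame: the origin (TCP) lies at the very end of the fingers, on their centre line; the grasp point (between the pads) lies 19 mm behind it (env.grip_depth is the distance from the TCP to the grasp point, in mm); z points along the fingers, y is the line along which they close (so a half turn about z gives the same grasp; the last joint's range is limited). The gripper opens to 91 mm and grips with 3 to 60 N. Pads are 32 mm wide; open, the fingers measure 118 mm over their backs; the gripper's body (76 mm by 178 mm) begins 60 mm behind the grasp point.
Start: joints at [-1.146, 18.312, 89.639, -0, 72.044, -1.146], TCP at [575.016, 0, 213.976] pointing down, gripper open.
Joint ranges: [-177.97, 177.97], [-48.28, 115.42], [12.27, 149.76], [-77.06, 257.06], [2.81, 150.46], [-146.56, 146.56]. Speed limits (degrees/s): [147.25, 147.25, 180, 180, 180, 180].

INTERFACE

Orientations are given as [roll, pitch, yaw] about the fixed x, y, z axes, in that order (R = Rz(yaw) Ry(pitch) Rx(roll)).
In Python, from workcell import env, cams gives the robot as it stands.
- The arm moves only by the tool apply_moves, never from a script. Its argument "deltas" is a list of rows, each a list of 5 numbers: the shift along the tool's x, y, z in m, then the turn about the tool's z in rad, then the opening, from -1 (shut) to 1 (fully open), so that 0 is half open. In form: [[tx, ty, tz, roll, gripper], ...]. A call has 1 to 5 rows; each row is the pose to reach, as a shift and turn from the pose commanded when the call began, along the tool's axes at that moment; what a row does not reach only later rows make up. A row lasts 1/10 s, in which the tool goes at most 50 mm and 8.59 degrees, less where a joint would pass 70% of its speed; a pose out of reach is approached as far as the arm can. A call with a gripper value outside its range is refused whole. The fingers move at their own pace and stop on an object; "grip_force" is the grip in N (left out, the last holds). Time passes only in rows, so rows that repeat a pose let the fingers close. It gives the time, the measured TCP pose, the force, the opening and the grip force at its end, in the units of the state.
- env.state(): the state, without advancing time (a new reading comes with each control period).
- cams.grab_frame(name): name is "scene" or "side" or "wrist"; returns the picture (384x512x3 uint8, blue, green, red); there is no depth.
- cams.get_calibration(name): a dict with "mtx" (3x3 intrinsics, pixels), "eye" and "attitude" of the camera in the world; the wrist camera has in their place "tool_from_camera" (4x4, takes a point from camera to tool coordinates, whose origin is the TCP and whose axes are the flange's). Camera axes: x right, y down, z forward; pixel columns grow to the right and rows downward; lengths in mm; the calibration is good to about 2 mm. A picture is of the moment at which its call begins: read the wrist's pose just before it. get_calibration takes no time and is no camera call.
- env.job_done(): hands the job in; it is judged then, once.
The state is a dict: "time_s": time; "qpos": joint angles; "qvel": joint speeds; "effort": joint torques, N m; "ee_pos": TCP position; "ee_rot": TCP orientation; "force": force on the tool from outside, world axes, zero at the start; "torque": the same for the moment, N m; "gripper_width": finger opening in mm; "gripper_force": force on a finger pad.
Only numpy, scipy, OpenCV 4.12 (cv2) and the standard library are available. Lean on these libraries where they do the work, as an engineer would, in place of code of your own. Each camera call takes 0.05 s, during which the arm holds its last target. There are 200 camera calls.

TASK

Get the carton ready for stamping: with the fingertips push it along between the two guide rails of the wooden jig until it is fully home against the end stop. Then flip the jig's clamp lever over, past upright, so that it snaps down by itself and presses on the top of the carton. The carton is only pushed, never lifted, and the stamp, the tin and the thread spool beside the jig are left where they stand.

Things in the scene. Friction and masses are not known exactly. Their poses are not given: they have to be found in the camera images.
- jig: Wooden stamping jig, fixed; place and yaw (within 0.4 rad) vary. Board 12 mm thick, x -85..85, y -105..65 mm; origin on the counter under the mid-line of the guide channel. Two rails along x, x -80..68 mm, 12 mm wide, 14 mm above the board; channel between them 51 mm wide (y -25.5..25.5), open toward the robot (-x). End stop across its +x end: face at x = 68 mm, 24 mm above the board.
- seat (a point): Point on the board's top (12 mm above the counter) where the centre of the carton's underside is when the carton is home against the end stop; jig frame (35, 0, 12) mm. Axes as the jig's.
- pivot (a point): Centre of the clamp lever's hinge, jig frame (47, -65, 60) mm, on the robot's right of the channel; hinge axis along the jig's x, axes as the jig's. It sits in a fixed steel bracket 44 x 34 mm at its foot, top 72 mm above the counter. A slim spring strut beside the bracket, up to 30 mm toward jig +x of the pivot, swings with the lever.
- clamp (a joint): Lever angle, rad. 0 = open, leaning 0.75 rad from upright toward the jig's -y, away from the channel. 0.75 = upright, dead centre. About 2.32 = closed, level across the channel, foot on the carton. 2.45 = end of travel. A spring drives it away from upright either way. 4 to 5 N toward jig +y, 80 mm along it, moves it from open; past upright it snaps shut in under 1 s.
- lever_end (a point): Free end of the clamp lever, on its axis, 105 mm from the hinge; open 137 mm, upright 165 mm above the counter. Straight steel bar 12 x 10 mm to 76 mm from the hinge, then a black grip 19 mm in diameter. 65 mm from the hinge a round rubber foot, 18 mm in diameter, stands 18 mm off the axis, on the side that is underneath when closed.
- carton: Small orange and white carton lying flat between the guide rails on the jig's board, 45 (its x) x 66 (its y) x 30 mm high, about 0.15 kg, loose. Origin at the centre of its underside. Its long side (its y axis) lies along the channel. At the start it lies 45 to 65 mm short of home.
- stamp: Wooden hand stamp standing upright beside the jig, 26 x 50 x 75 mm high, loose; leave it alone. Origin at the centre of its underside.
- tin: Low round tin, 64 mm in diameter, 25 mm high, loose beside the jig; leave it alone. Origin at the centre of its underside.
- spool: Spool of sewing thread standing upright beside the jig, 31 mm in diameter, 52 mm high, loose; leave it alone. Origin at the centre of its underside.
There are look-alikes about, which are no part of the job. What is shaped like the carton but black or purple is not meant.

How it is judged (in metres and radians):
On the way, in this order (a step that is already met when the one before it is completed fails the run):
1. the carton is home against the end stop, with the lever still open (x of carton in the frame of seat above -0.004 m and value of joint clamp below 0.5 rad), for 0.2 s.
2. the lever has snapped over onto the carton (value of joint clamp above 2.2 rad and contact force between clamp and carton above 2 N), for 0.2 s.
At the end, for the whole second after the job is handed in: The carton lies flat between the rails, no more than 4 mm short of the end stop, at rest, and the clamp lever is closed (joint above 2.2 rad) and presses on the carton with more than 2 N (all of step 2 and x of carton in the frame of seat above -0.004 m and horizontal distance between carton and seat below 0.007 m and z of carton in the frame of seat below 0.004 m and angle between carton's own z axis and vertical below 0.08 rad and linear speed of carton below 0.02 m/s); the robot touches nothing.
It fails at once if the carton was lifted or tipped (z of carton in the frame of seat above 0.01 m or angle between carton's own z axis and vertical above 0.3 rad).
It fails at once if the stamp, tin or spool was moved by more than 15 mm (distance of any of stamp, tin, spool from where it was at the start of the episode above 0.015 m).
It also fails if it takes over 48 s, if anything falls off the work surface, if the arm or the gripper's body presses on something with over 40 N, if the wrist force passes 120 N, or if a joint passes its speed limit or range.

## Working session

There is one attempt and no reset: what is moved stays moved. The work goes in short steps, Python scripts to look and compute and a tool call to move; the robot and the scene stay as the last step left them, time stands still between calls to the robot, and variables do not carry over. Pictures are saved under pics/ and viewed, at most 10 in all, crops included, and the job is handed in when it is done.

Besides the shell and the picture viewer there is one more tool, called after "Emit:" as a command line: name --pt "numbers of a row" for each row, then --argument value for the rest. apply_moves: Moves the arm, as the interface text tells. Its arguments: {"type":"object","properties":{"deltas":{"type":"array"},"grip_force":{"type":"number"}},"required":["deltas"]}

```bash
mkdir -p pics; ls; cat > h.py <<'E'
import numpy as np, cv2
from scipy.spatial.transform import Rotation as Ro
from workcell import env, cams
def cal(n):
    c=cams.get_calibration(n); K=np.array(c["mtx"])
    if "eye" in c:
        return K,c
    return K,c
E
python3 - <<'E'
from h import *
for n in ("scene","side","wrist"):
    print(n,cams.get_calibration(n))
s=env.state();print(s)
a=cams.grab_frame("scene");b=cams.grab_frame("side");c=cams.grab_frame("wrist")
for n,i in zip("abc",(a,b,c)): cv2.imwrite(f"pics/{n}0.png",i)
E
```

```text
pics
scene {'mtx': array([[467.13886081,   0.        , 254.62672812],
       [  0.        , 467.13886081, 185.25381966],
       [  0.        ,   0.        ,   1.        ]]), 'eye': array([-128.34995745, -613.73252763,  592.76342954]), 'attitude': array([-116.81748035,    1.48151121,  -45.81197094])}
side {'mtx': array([[397.19588055,   0.        , 256.06599218],
       [  0.        , 397.19588055, 192.33629494],
       [  0.        ,   0.        ,   1.        ]]), 'eye': array([ 76.18929148, 795.64409194, 480.8779795 ]), 'attitude': array([-114.6941009 ,    0.51800897, -147.0805595 ])}
wrist {'mtx': array([[269.78277111,   0.        , 252.44295418],
       [  0.        , 269.78277111, 189.30444679],
       [  0.        ,   0.        ,   1.        ]]), 'tool_from_camera': array([[-1.21203055e-03, -9.66666376e-01, -2.56036420e-01,
         7.10681738e+01],
       [ 9.99999219e-01, -1.09342307e-03, -6.05594632e-04,
        -9.48519052e-01],
       [ 3.05451840e-04, -2.56036954e-01,  9.66666946e-01,
        -1.70609519e+02],
       [ 0.00000000e+00,  0.00000000e+00,  0.00000000e+00,
         1.00000000e+00]])}
{'time_s': 0.0, 'qpos': array([-1.14653813e+00,  1.83510457e+01,  8.97073596e+01,  7.59864021e-05,
        7.20437239e+01, -1.14701661e+00]), 'qvel': array([ 0.10042522, -0.05941208,  0.01623741, -0.02398326,  0.07548669,
        0.04211851]), 'effort': array([-5.01459035e-04, -4.12465632e+01, -2.31973493e+01,  7.28826877e-02,
        4.58198413e-02, -1.41870069e-04]), 'ee_pos': array([5.74485400e+02, 5.24172333e-03, 2.13119793e+02]), 'ee_rot': array([-1.79897893e+02, -2.11663828e-03,  9.00004531e+01]), 'force': array([-0.16125078, -0.71603324,  0.03717264]), 'torque': array([ 0.01976448,  0.00100466, -0.00933486]), 'gripper_force': 0.0, 'gripper_width': 91.02192546449739}
```

View pics/a0.png

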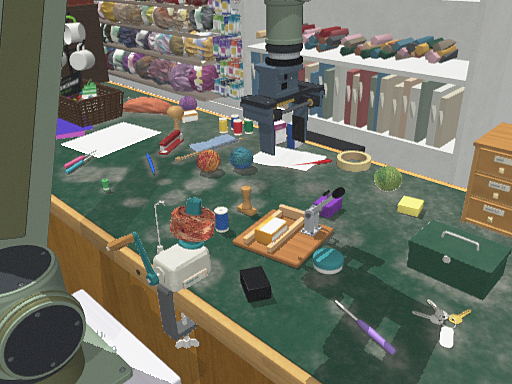

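View pics/b0.png

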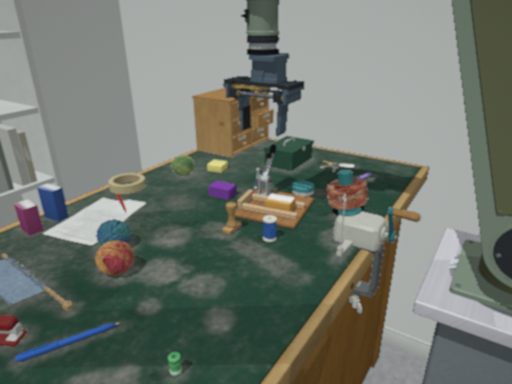

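View pics/c0.png

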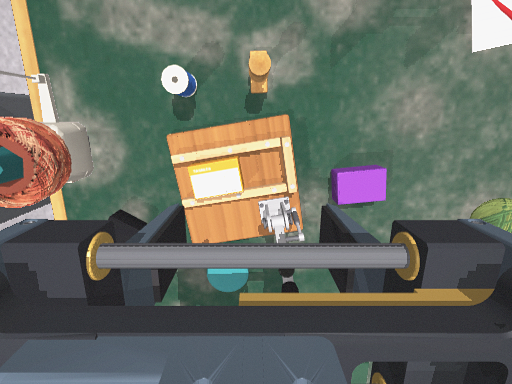

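The wrist view shows the jig, with its channel running along image right (world +x). The white and orange carton is at (216,178), the steel clamp bracket at (278,213), the spool at (178,80), the stamp at (259,70) and the tin at (228,278). There are three box candidates. The orange/white one in the channel, scene (271,232), fits the description. The black one at scene (255,283) and the purple one at scene (330,205) are look-alikes. I'll confirm this in an enlarged crop.

```bash
cat >> h.py <<'E'
def campose(n,s=None):
    c=cams.get_calibration(n); K=np.array(c["mtx"])
    if "eye" in c: return K,Ro.from_euler("xyz",c["attitude"],degrees=True).as_matrix(),np.array(c["eye"])
    s=s or env.state(); R=Ro.from_euler("xyz",s["ee_rot"],degrees=True).as_matrix(); T=c["tool_from_camera"]
    return K,R@T[:3,:3],R@T[:3,3]+s["ee_pos"]
def ray(P,uv,z):
    K,R,e=P; d=R@np.linalg.solve(K,[uv[0],uv[1],1]); return e+d*(z-e[2])/d[2]
def proj(P,X):
    K,R,e=P; p=K@(R.T@(np.asarray(X,float)-e)); return p[:2]/p[2]
E
python3 - <<'E'
from h import *
P=campose("wrist")
for n,uv,z in [("boardBL",(167,133),12),("boardTR",(291,115),12),("rail",(172,160),26),("stamp",(259,62),75),("spool",(175,78),52),("tin",(228,272),25),("purple",(358,172),30)]:
    print(n,ray(P,uv,z).round(1))
im=cv2.imread("pics/c0.png")[105:250,155:315]
cv2.imwrite("pics/c1.png",cv2.resize(im,None,fx=4,fy=4,interpolation=cv2.INTER_CUBIC))
E
```

```text
boardBL [457.7  51.5  12. ]
boardTR [624.5  74.7  12. ]
rail [465.9  16.9  26. ]
stamp [580.4 128.   75. ]
spool [484.5 115.4  52. ]
tin [ 536.4 -152.1   25. ]
purple [714.    1.1  30. ]
```

View pics/c1.png

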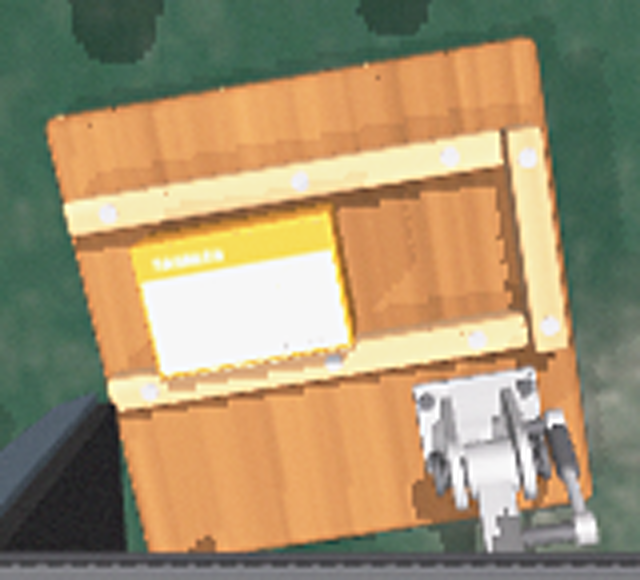

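The crop shows the white carton with its orange edge lying between the two cream rails. The end stop is at crop x≈525 and the clamp bracket at (490,440). This is the carton meant.

```bash
python3 - <<'E'
from h import *
P=campose("wrist")
f=lambda u,v,z: ray(P,(155+(u+.5)/4-.5,105+(v+.5)/4-.5),z)
img=np.array([f(50,120,12),f(535,40,12),f(592,497,12),f(147,552,12)])[:,:2]
jig=np.array([[-85,65],[85,65],[85,-105],[-85,-105]],float)
a=img-img.mean(0);b=jig-jig.mean(0)
th=np.arctan2((b[:,0]*a[:,1]-b[:,1]*a[:,0]).sum(),(a*b).sum())
R=np.array([[np.cos(th),-np.sin(th)],[np.sin(th),np.cos(th)]])
o=img.mean(0)-R@jig.mean(0)
print("yaw",np.degrees(th),"o",o.round(1),"res",(img-(jig@R.T+o)).round(1).tolist())
np.savez("jig.npz",th=th,o=o,R=R)
J=lambda p:(R.T@(p[:2]-o)).round(1)
print("edges",np.linalg.norm(np.roll(img,-1,0)-img,axis=1).round(1))
for n,u,v,z in [("c1",133,245,42),("c2",330,208,42),("c3",353,345,42),("c4",160,375,42),("stop face top",505,130,36),("stop face b",530,345,36),("railUL out",64,203,26),("railUL in",75,237,26),("railLL in",108,383,26),("railLL out",117,411,26)]:
    print(n,J(f(u,v,z)))
for n,p in [("stamp",(580,128)),("spool",(484,115)),("tin",(536,-152))]: print(n,J(np.array(p)))
for n,p in [("seat",(35,0)),("pivot",(47,-65)),("lend",(47,-65-105*np.sin(.75)))]: print(n,(R@p+o).round(1))
E
```

```text
yaw 8.539493257367297 o [548.9   1.3] res [[2.5, -3.6], [-2.3, -3.0], [-1.0, 1.8], [0.7, 4.8]]
edges [165.3 165.5 167.9 161.4]
c1 [-56.2  19. ]
c2 [ 8.2 21.3]
c3 [  8.3 -24.3]
c4 [-56.5 -25. ]
stop face top [66.7 36.7]
stop face b [ 66.2 -34.7]
railUL out [-80.2  34.1]
railUL in [-79.1  22.4]
railLL in [-79.2 -29.3]
railLL out [-78.3 -39.8]
stamp [ 49.6 120.7]
spool [-47.3 122.1]
tin [ -35.5 -149.7]
seat [583.5   6.5]
pivot [605. -56.]
lend [ 615.6 -126.8]
```

Emit:
apply_moves --pt "-0.003 -0.025 0 0.14 -1" --pt "-0.006 -0.05 0 0.28 -1" --pt "-0.009 -0.075 0 0.42 -1" --pt "-0.012 -0.1 0 0.56 -1" --pt "-0.015 -0.111 0 0.7 -1" --grip_force 20

```text
time_s: 0.65
ee_pos: [461.6, -15.0, 213.7]
ee_rot: [-179.9, 0.1, 49.6]
force: [1.0, -1.1, 0.7]
gripper_width: 54.0
gripper_force: 0.0
```

Emit:
apply_moves --pt "0 0 0 0.14 -1" --pt "0 0 0 0.28 -1" --pt "0 0 0 0.42 -1" --pt "0 0 0 0.56 -1" --pt "0 0 0 0.72 -1"

```text
time_s: 1.15
ee_pos: [463.7, -15.0, 213.8]
ee_rot: [-180.0, 0.0, 8.9]
force: [-0.1, -0.1, 0.0]
gripper_width: 14.1
gripper_force: 0.0
```

Emit:
apply_moves --pt "0 0 0.03 0 -1" --pt "0 0 0.06 0 -1" --pt "0 0 0.09 0 -1" --pt "0 0 0.1 0 -1" --pt "0 0 0.1 0 -1"

```text
time_s: 1.65
ee_pos: [463.0, -15.0, 112.8]
ee_rot: [-180.0, 0.2, 9.2]
force: [-0.8, -0.5, 0.4]
gripper_width: 0.7
gripper_force: 0.0
```

```bash
python3 - <<'E'
from h import *
s=env.state();print({k:np.round(s[k],2) for k in("time_s","qpos","ee_pos","ee_rot","force","gripper_width")})
cv2.imwrite("pics/w2.png",cams.grab_frame("wrist"))
th=np.radians(8.54);R=np.array([[np.cos(th),-np.sin(th)],[np.sin(th),np.cos(th)]])
print("jig tcp",R.T@(s["ee_pos"][:2]-[549.5,-1.7]))
E
```

```text
{'time_s': np.float64(1.65), 'qpos': array([ -3.27,  13.91, 112.22,  -0.  ,  54.06,  77.52]), 'ee_pos': array([463.02, -14.96, 112.84]), 'ee_rot': array([-179.96,    0.19,    9.21]), 'force': array([-0.78, -0.47,  0.44]), 'gripper_width': np.float64(0.7)}
jig tcp [-87.4950188   -0.27065609]
```

View pics/w2.png

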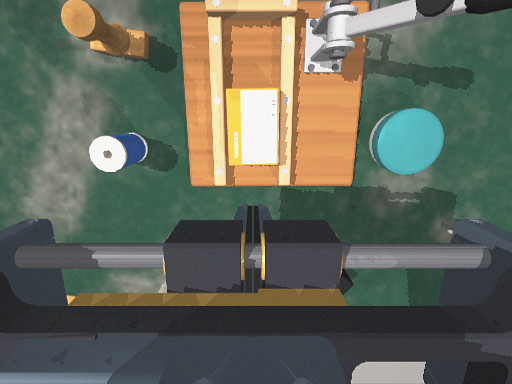

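The closer wrist view shows the jig squared up with the tool. The rails' near ends are at (221,185) and (288,185), the carton's near edge runs from (228,165) to (278,165), and the closed fingers are at u≈253.

```bash
python3 - <<'E'
from h import *
P=campose("wrist")
th=np.radians(8.54);R=np.array([[np.cos(th),-np.sin(th)],[np.sin(th),np.cos(th)]])
for n,u,v,z in [("Lout",215,185,26),("Lin",227,185,26),("Rin",281,185,26),("Rout",293,185,26),("cL",228,165,42),("cR",278,165,42),("bL",191,186,12),("bR",352,186,12),("railTL",208,10,26),("railTRout",297,10,26),("tcp",253,235,110)]:
    p=ray(P,(u,v),z);print(n,p.round(1),(R.T@(p[:2]-[549.5,-1.7])).round(1))
E
```

```text
Lout [465.1  21.9  26. ] [-80.   35.9]
Lin [467.   10.2  26. ] [-79.9  24. ]
Rin [475.5 -42.5  26. ] [-79.3 -29.4]
Rout [477.3 -54.2  26. ] [-79.2 -41.2]
cL [489.9  10.9  42. ] [-57.1  21.3]
cR [497.1 -34.   42. ] [-56.6 -24.2]
bL [456.3  47.9  12. ] [-84.8  62.9]
bR [ 483.  -117.8   12. ] [ -83.  -104.9]
railTL [615.1  46.5  26. ] [72.1 37.9]
railTRout [627.  -27.6  26. ] [ 72.8 -37.1]
tcp [456.  -17.5 110. ] [-94.8  -1.8]
```

Emit:
apply_moves --pt "0 0.001 0.03 0 -1" --pt "0 0.001 0.06 0 -1" --pt "0 0.001 0.08 0 -1" --pt "0 0.001 0.091 0 -1" --pt "0 0.001 0.091 0 -1"

```text
time_s: 2.2
ee_pos: [464.5, -16.0, 22.9]
ee_rot: [-180.0, 0.0, 9.2]
force: [-0.4, -0.4, -0.3]
gripper_width: 0.3
gripper_force: 0.0
```

Emit:
apply_moves --pt "0.006 0 0 0 -1" --pt "0.012 0 0 0 -1" --pt "0.018 0 0 0 -1" --pt "0.024 0 0 0 -1" --pt "0.03 0 0 0 -1"

```text
time_s: 2.7
ee_pos: [494.2, -11.1, 23.3]
ee_rot: [180.0, -0.0, 9.2]
force: [-2.3, -0.5, 2.5]
gripper_width: 0.6
gripper_force: 1.0
```

Emit:
apply_moves --pt "0.007 0 0 0 -1" --pt "0.014 0 0 0 -1" --pt "0.021 0 0 0 -1" --pt "0.028 0 0 0 -1" --pt "0.034 0 0 0 -1"

```text
time_s: 3.2
ee_pos: [528.2, -5.6, 22.9]
ee_rot: [180.0, -0.0, 9.2]
force: [-1.5, -0.4, 2.0]
gripper_width: 0.2
gripper_force: 1.1
```

Emit:
apply_moves --pt "0.001 0 0 0 -1" --pt "0.002 0 0 0 -1" --pt "0.003 0 0 0 -1" --pt "0.004 0 0 0 -1" --pt "0.004 0 0 0 -1"

```text
time_s: 3.7
ee_pos: [531.4, -5.1, 22.9]
ee_rot: [-180.0, -0.0, 9.2]
force: [-0.9, 0.2, -0.7]
gripper_width: 0.5
gripper_force: 0.3
```

Emit:
apply_moves --pt "0.001 0 0 0 -1" --pt "0.002 0 0 0 -1" --pt "0.003 0 0 0 -1" --pt "0.004 0 0 0 -1" --pt "0.004 0 0 0 -1"

```text
time_s: 4.2
ee_pos: [534.1, -4.7, 22.9]
ee_rot: [-180.0, 0.1, 9.2]
force: [-4.6, -1.4, 3.7]
gripper_width: 0.4
gripper_force: 2.6
```

Emit:
apply_moves --pt "0.001 0 0 0 -1" --pt "0.002 0 0 0 -1" --pt "0.003 0 0 0 -1" --pt "0.003 0 0 0 -1" --pt "0.003 0 0 0 -1"

```text
time_s: 4.7
ee_pos: [534.1, -4.6, 22.9]
ee_rot: [-180.0, 0.5, 9.2]
force: [-11.1, -3.6, 8.2]
gripper_width: 0.5
gripper_force: 5.7
```

The force climbs while the position stays put, so the carton is against the stop. I'll back off and look.

Emit:
apply_moves --pt "-0.01 0 0 0 -1" --pt "-0.02 0 0 0 -1" --pt "-0.03 0 0 0 -1" --pt "-0.03 0 -0.02 0 -1" --pt "-0.03 0 -0.05 0 -1"

```text
time_s: 5.2
ee_pos: [506.8, -8.7, 72.1]
ee_rot: [-179.9, 0.2, 9.2]
force: [0.4, 0.4, 0.1]
gripper_width: 0.4
gripper_force: 0.0
```

Emit:
apply_moves --pt "0 0 -0.04 0 -1" --pt "0 0 -0.08 0 -1" --pt "0 0 -0.11 0 -1" --pt "0 0 -0.14 0 -1" --pt "0 0 -0.14 0 -1"

```text
time_s: 5.7
ee_pos: [511.1, -8.8, 217.3]
ee_rot: [179.9, -0.6, 9.2]
force: [1.0, -0.6, 1.3]
gripper_width: 0.6
gripper_force: 0.0
```

```bash
python3 - <<'E'
from h import *
s=env.state();print({k:np.round(s[k],2) for k in("time_s","ee_pos","ee_rot","force")})
im=cams.grab_frame("wrist");im=im[0:230,150:450]
cv2.imwrite("pics/w3.png",cv2.resize(im,None,fx=2.5,fy=2.5,interpolation=cv2.INTER_CUBIC))
E
```

```text
{'time_s': np.float64(5.7), 'ee_pos': array([511.1 ,  -8.85, 217.34]), 'ee_rot': array([179.89,  -0.59,   9.21]), 'force': array([ 1.  , -0.56,  1.32])}
```

View pics/w3.png

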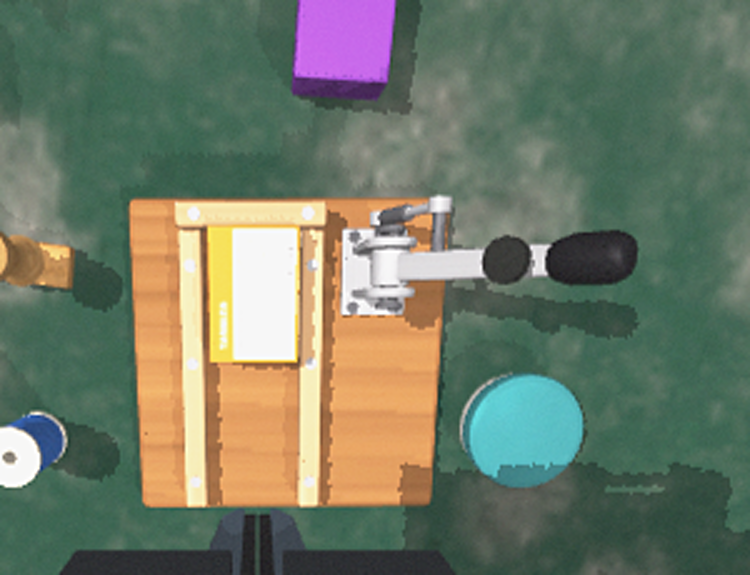

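The carton touches the end stop: its far edge at crop v≈228 meets the stop. The lever is still open, with its grip end at crop (636,256) and the strut on its +x side.

```bash
python3 - <<'E'
from h import *
P=campose("wrist")
s=env.state()
R=Ro.from_euler("xyz",s["ee_rot"],degrees=True).as_matrix()
th=np.radians(9.2);Q=np.array([[np.cos(th),-np.sin(th)],[np.sin(th),np.cos(th)]])
f=lambda u,v,z: ray(P,(150+u/2.5,v/2.5),z)
for n,u,v,z in [("end",636,256,135),("gripmid",590,258,125),("bar",450,264,85)]:
    p=f(u,v,z);print(n,p.round(1),"jig",(Q.T@(p[:2]-[549.5,-2])).round(1),"tool",(R.T@(p-s["ee_pos"])).round(1))
E
```

```text
end [ 614.7 -129.2  135. ] jig [  44. -136.] tool [ 84.  135.6  80.5]
gripmid [ 612.7 -117.8  125. ] jig [  43.9 -124.5] tool [ 83.8 124.1  90.5]
bar [606.  -77.9  85. ] jig [ 43.7 -83.9] tool [ 83.4  83.5 130.4]
```

Emit:
apply_moves --pt "0.02 0.045 0 0 -1" --pt "0.04 0.09 0 0 -1" --pt "0.06 0.135 0 0 -1" --pt "0.077 0.182 0 0 -1" --pt "0.077 0.182 0 0 -1"

```text
time_s: 6.25
ee_pos: [615.2, -181.1, 209.6]
ee_rot: [179.9, 0.1, 8.9]
force: [-0.7, 1.2, -0.1]
gripper_width: 0.3
gripper_force: 0.0
```

Emit:
apply_moves --pt "0 0 0.03 0 -1" --pt "0 0 0.06 0 -1" --pt "0 0 0.09 0 -1" --pt "0 0 0.112 0 -1" --pt "0 0 0.112 0 -1"

```text
time_s: 6.75
ee_pos: [610.0, -174.6, 96.0]
ee_rot: [-179.7, 0.5, 9.2]
force: [-0.4, -0.3, -0.0]
gripper_width: 0.9
gripper_force: 0.0
```

Emit:
apply_moves --pt "0 -0.008 0 0 -1" --pt "0 -0.016 0 0 -1" --pt "0 -0.024 0 0 -1" --pt "0 -0.032 0 0 -1" --pt "0 -0.04 0 0 -1"

```text
time_s: 7.25
ee_pos: [609.1, -140.9, 104.2]
ee_rot: [179.3, -0.2, 9.4]
force: [-3.0, -21.9, 18.0]
gripper_width: 0.7
gripper_force: 11.3
```

Emit:
apply_moves --pt "0 -0.008 0 0 -1" --pt "0 -0.016 0 0 -1" --pt "0 -0.024 0 0 -1" --pt "0 -0.03 0 0 -1" --pt "0 -0.03 0 0 -1"

```text
time_s: 7.75
ee_pos: [602.5, -106.0, 101.4]
ee_rot: [-180.0, -0.0, 9.3]
force: [0.2, -1.3, 1.4]
gripper_width: 0.6
gripper_force: 0.7
```

Emit:
apply_moves --pt "0 -0.007 0 0 -1" --pt "0 -0.014 0 0 -1" --pt "0 -0.021 0 0 -1" --pt "0 -0.028 0 0 -1" --pt "0 -0.03 0 0 -1"

```text
time_s: 8.25
ee_pos: [597.2, -76.1, 100.6]
ee_rot: [-179.9, 0.1, 9.3]
force: [0.2, -0.3, -0.3]
gripper_width: 0.1
gripper_force: 0.0
```

Emit:
apply_moves --pt "0 -0.006 0 0 -1" --pt "0 -0.012 0 0 -1" --pt "0 -0.018 0 0 -1" --pt "0 -0.024 0 0 -1" --pt "0 -0.024 0 0 -1"

```text
time_s: 8.75
ee_pos: [593.7, -52.9, 101.0]
ee_rot: [-180.0, 0.0, 9.3]
force: [-0.0, 0.1, 0.6]
gripper_width: 0.2
gripper_force: 0.0
```

```bash
python3 - <<'E'
from h import *
a=cams.grab_frame("scene")[130:300,190:390];b=cams.grab_frame("side")[110:280,200:400]
cv2.imwrite("pics/s4.png",cv2.resize(np.hstack([a,b]),None,fx=2,fy=2,interpolation=cv2.INTER_CUBIC))
E
```

```text
(no output)
```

View pics/s4.png

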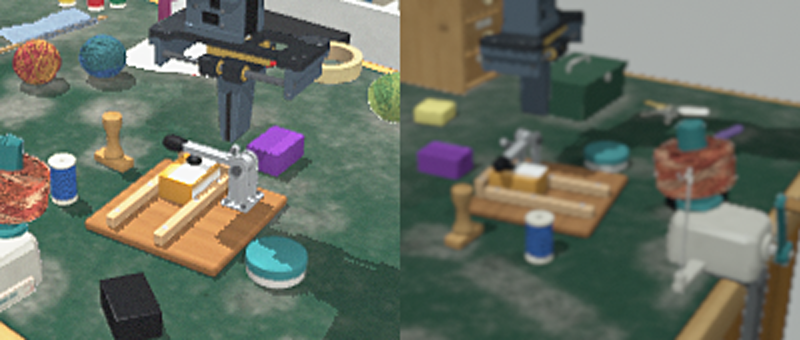

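The lever has snapped closed across the channel, grip at (175,143), with its foot on the carton. The stamp, tin and spool are standing. I'll retract straight up.

Emit:
apply_moves --pt "0 0 -0.03 0 -1" --pt "0 0 -0.06 0 -1" --pt "0 0 -0.09 0 -1" --pt "0 0 -0.11 0 -1" --pt "0 0 -0.11 0 -1"

```text
time_s: 9.35
ee_pos: [595.8, -54.2, 214.4]
ee_rot: [179.9, -0.4, 9.2]
force: [0.5, -0.3, -0.3]
gripper_width: 0.6
gripper_force: 0.0
```

Emit:
apply_moves --pt "-0.04 0 0 0 -1" --pt "-0.08 0 0 0 -1" --pt "-0.1 0 0 0 -1" --pt "-0.1 0 0 0 -1" --pt "-0.1 0 0 0 -1"

```text
time_s: 9.85
ee_pos: [495.4, -69.9, 210.5]
ee_rot: [-180.0, -0.0, 9.2]
force: [0.3, -0.1, 0.6]
gripper_width: 0.6
gripper_force: 0.0
```

```bash
python3 - <<'E'
from h import *
im=cams.grab_frame("wrist")[0:230,100:400]
cv2.imwrite("pics/w5.png",cv2.resize(im,None,fx=2.5,fy=2.5,interpolation=cv2.INTER_CUBIC))
E
```

```text
(no output)
```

View pics/w5.png

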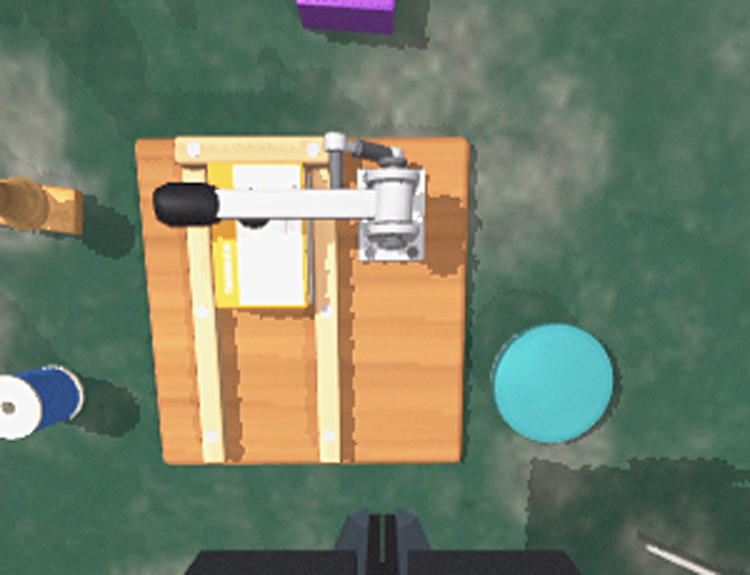

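The carton is still against the stop, with the lever across it and its foot at crop (253,220). The stamp, spool and tin are in place.

```bash
python3 -c "
from h import *
print(env.job_done())"
```

```text
the job is handed in; nothing more can be done
None
```

The carton is home against the end stop, the clamp lever has snapped shut onto it, and the stamp, tin and spool stand where they were. I handed the job in at about 10 s; the hand-in returned no verdict.

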